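# Slide the covered sample dish to the inspection mark and uncover it

### The arm

A 7-joint arm with a two-finger parallel gripper is mounted at the origin on the work surface. World frame = base frame: x ahead of the robot, y to its left, z up, the work surface at z = 0. Lengths are in mm, angles in rad, forces in N, time in s.
With the tool pointing down it reaches from about 425 to 875 mm from the base axis. Payload 4.7 kg.
Tool frame: the origin (TCP) lies between the finger pads; the fingertips stand 14 mm ahead of it and the grasp point (between the pads) lies 5 mm behind it; z points along the fingers, x is the direction in which the jaws open and shut, and the axes are right-handed (so a half turn about z gives the same grasp; the last joint's range is limited). The gripper opens to 85 mm and grips with 20 to 120 N. Pads are 22 mm wide; open, the fingers measure 114 mm over their backs; the gripper's body (76 mm by 85 mm) begins 54 mm behind the grasp point. The pads swing forward as they close: fully open they stand 13 mm farther back than shut.
Start: joints at [1.272, 0.321, -0.07, 1.45, 0.023, 1.371, -0.057], TCP at [200, -618.488, 209.449] pointing down, gripper open.
Joint ranges: [-2.86, 2.86], [-0.3, 2.09], [-1.38, 1.24], [0.06, 2.45], [-1.56, 4.7], [0.09, 2.05], [-2.69, 2.69]. Speed limits (rad/s): [2.57, 2.57, 3.14, 3.14, 3.14, 3.14, 3.14].

### API

Orientations are given as a rotation vector (axis times angle).
In Python, from plant import arm gives the robot as it stands.
- The arm moves only by the tool drive_tool, never from a script. Its argument "moves" is a list of rows, each a list of 7 numbers: the shift along the tool's x, y, z in units of 0.1 m (1.0 is 0.1 m), then the turn, a rotation vector about the tool's x, y, z in units of pi/4 rad (1.0 is pi/4 rad), then the closure, from 0 (fully open) to 1 (shut). In form: [[tx, ty, tz, rx, ry, rz, grip], ...]. A call has 1 to 10 rows; each row is the pose to reach, as a shift and turn from the pose measured when the call began, along the tool's axes at that moment; what a row does not reach only later rows make up. A row lasts 1/8 s, in which the tool goes at most 62.5 mm and 10.7 degrees, less where a joint would pass 70% of its speed; a pose out of reach is approached as far as the arm can. A call with a number of a shift or a turn outside -1 to 1 is refused whole. A call with a gripper value outside its range is refused whole. The fingers move at their own pace and stop on an object; "newtons" is the grip in N (left out, the last holds). Time passes only in rows, so rows that repeat a pose let the fingers close. It gives the time, the measured TCP pose, the force and the opening at its end, in the units of the state.
- arm.sense(): the state, without advancing time (a new reading comes with each control period).
- arm.capture(name): name is "side" or "top" or "wrist"; returns the picture (400x640x3 uint8, blue, green, red); there is no depth.
- arm.camera_params(name): a dict with "fx", "fy", "cx", "cy" (pixels), "rvec" (rotation vector, rad) and "tvec" (3), from world to camera coordinates, as OpenCV has them. Camera axes: x right, y down, z forward; pixel columns grow to the right and rows downward; lengths in mm; the calibration is good to about 2 mm. A picture is of the moment at which its call begins: read the wrist's pose just before it. camera_params takes no time and is no camera call; for the wrist camera it gives the pose at the moment of the call.
- arm.sign_off(): hands the job in, once; it reports no verdict.
The state is a dict: "t": time; "joint_positions": joint angles; "qd": joint speeds; "effort": joint torques, N m; "ee_pos": TCP position; "tool_rot": TCP orientation; "ft_force": force on the tool from outside, world axes, zero at the start; "torque": the same for the moment, N m; "finger_gap": finger opening in mm.
Only numpy, scipy, OpenCV 4.12 (cv2) and the standard library are available. Lean on these libraries where they do the work, as an engineer would, in place of code of your own. Each camera call takes 0.05 s, during which the arm holds its last target.

### The job

Slide the covered sample dish by its red handle across the black plate, without lifting or tipping it and with its lid still on, until it is centred in the blue ring with its handle along the blue stripe. Then take the lid off by its orange knob and set it down, without dropping it, in the middle of the grey lid pad, knob up. Leave the dish in place and do not disturb the slide box, the bottle or the computer mouse.

Things in the scene. Friction and masses are not known exactly. Their poses are not given: they have to be found in the camera images.
- plate: fixed flat black plate, 260 (x) by 480 (y) mm, 12 mm thick, on the bench; origin at the centre of its underside, its top 12 mm above. Three flat printed positions on it, in any order: a white, a yellow and a blue ring, each with a stripe of its colour. The dish starts on the white one.
- mark_blue: printed blue ring, inner diameter 116 mm, outer 136 mm, where the dish must go; origin at its centre on the plate's top surface; its stripe, 16 mm wide, runs from the ring along its own -x, from 67 to 142 mm from the centre. Printed: no height to speak of. The stripe points roughly towards the robot (within about 30 degrees).
- blue_stripe (a point): point on the blue stripe 100 mm from the blue ring's centre, on the plate's top surface; the dish_handle point must come above it
- dish: loose round aluminium dish, outer diameter 110 mm, 32 mm high, wall 4 mm, floor 6 mm, about 0.4 kg, flat underside resting on the plate; origin at the centre of its underside, z up. A straight red bar handle runs out level along its own -x, from 52 to 136 mm from the centre, 14 mm wide, 12 mm high, its middle 26 mm above the underside (20 mm free below it). Roughly towards the robot at the start (within 40 degrees).
- dish_handle (a point): middle of the grip on the dish's handle: 100 mm from the dish's centre along its -x, 26 mm above its underside
- lid: loose clear lid lying on the dish, about 0.12 kg: a plug 94 mm in diameter and 6 mm high hangs inside the dish (4 mm play all round), above it a flange 114 mm in diameter and 4 mm thick rests on the rim, above that an orange upright knob 24 mm in diameter and 36 mm high. Origin at the centre of the plug's underside (26 mm above the dish's underside when seated), z up; flange top at 10 mm, knob top at 46 mm. Set down on a flat surface it rests on the plug's underside.
- coupon: flat circuit coupon 54 by 54 by 4 mm, 25 g, lying loose inside the dish on its floor; it must stay in the dish; origin at the centre of its underside
- lid_pad: fixed grey pad 150 by 150 mm, 6 mm thick, on the bench to the left or right of the plate, with a white circle of 136 mm diameter printed on it; origin at the centre of its underside, top 6 mm above
- slide_box: bystander: closed blue and white slide box, 102 by 132 mm, 35 mm high, on the opposite side of the plate from the lid pad; origin at the centre of its underside
- bottle: bystander: small bottle, 60 mm in diameter, 140 mm high, beyond the plate; origin at the centre of its underside
- mouse: bystander: black computer mouse, 105 by 60 mm, 34 mm high, beyond the plate; origin at the centre of its underside
Mind the look-alikes: they are no part of the job. What is shaped like the dish but green is not meant. Of the things shaped like the lid_pad, the grey one is meant.

How it is judged:
By the outcome, as a careful person would: the job done as asked, in the order asked, and still so for the second after the job is handed in, with the robot touching nothing.
It also fails if it takes over 61 s, if anything falls off the work surface, if the arm or the gripper's body presses on something with over 40 N, if the wrist force passes 120 N, or if a joint passes its speed limit or range.

## Working session

There is one attempt and no reset: what is moved stays moved. The work goes in short steps, Python scripts to look and compute and a tool call to move; the robot and the scene stay as the last step left them, time stands still between calls to the robot, and variables do not carry over. Pictures are saved under pics/ and viewed, and the job is handed in when it is done.

Besides the shell and the picture viewer there is one more tool, called after "Call:" as name(argument=value, ...), one argument or row to a line, values as JSON. drive_tool: Moves the arm, as the interface text tells. Shifts and turns lie within -1 to 1; 1 stands for 0.1 m of shift or pi/4 rad of turn. Its arguments: {"type":"object","properties":{"moves":{"type":"array"},"newtons":{"type":"number"}},"required":["moves"]}

```bash
mkdir -p pics; ls
python3 - <<'E'
from plant import arm
import cv2
s=arm.sense(); print(s)
for n in("top","side"):
    cv2.imwrite(f"pics/{n}0.png",arm.capture(n)); print(n,arm.camera_params(n))
E
```

```text
pics
{'t': 0.0, 'joint_positions': array([ 1.27208914,  0.32183869, -0.07010545,  1.45167538,  0.02257498,
        1.37079891, -0.05688433]), 'qd': array([ 9.28059440e-04, -1.66795623e-03,  1.10093376e-04,  5.50609831e-05,
       -1.07725746e-03,  4.33101795e-04, -1.28781575e-03]), 'effort': array([-9.05143934e-04, -4.93581462e+01, -3.82581968e-01, -3.14328539e+01,
        1.29216816e-02,  1.13609093e-02, -1.53792678e-05]), 'ee_pos': array([ 199.81811784, -617.91258116,  208.31331326]), 'tool_rot': array([-2.53953328e+00,  1.84758500e+00,  2.51553315e-03]), 'ft_force': array([ 0.19809227, -0.12717442,  0.24839161]), 'torque': array([-0.00320703,  0.00301619, -0.02370062]), 'finger_gap': 85.31180457133956}
top {'fx': 487.0556736080261, 'fy': 487.0556736080261, 'cx': 330.6461653085553, 'cy': 192.97423563237913, 'rvec': array([ 2.15667562, -2.21861247,  0.07050863]), 'tvec': array([   5.10298548,  550.51241481, 1435.14525296])}
side {'fx': 377.36706815218815, 'fy': 377.36706815218815, 'cx': 317.90317393516466, 'cy': 202.9359383918798, 'rvec': array([ 0.20061014, -2.71918429,  1.37840714]), 'tvec': array([549.04079858,  88.81265464, 937.9155499 ])}
```

View pics/top0.png

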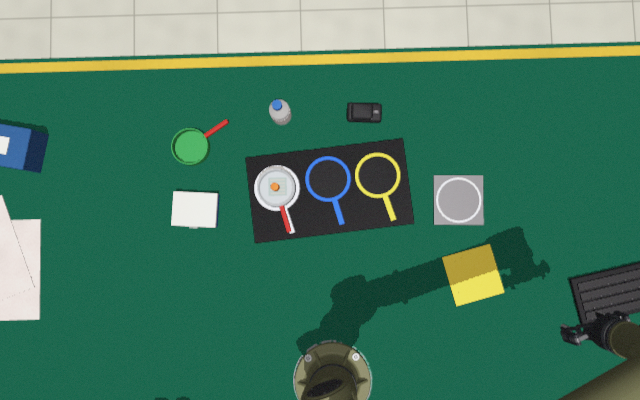

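View pics/side0.png

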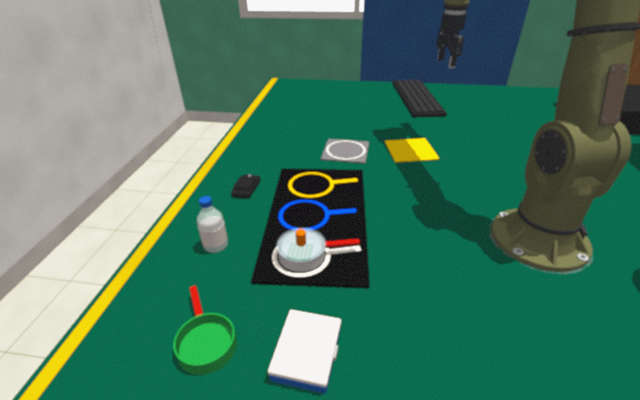

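The candidates in the top view are:
- **Dish:** aluminium dish with orange knob and red handle at (277,187). The green look-alike, also with a red handle, is at (190,146).
- **Pad:** grey pad at (458,200). The yellow look-alike is at (473,274).
- **Rings:** white under the dish, blue at (328,179), yellow at (378,175).

By the description I choose the aluminium dish, the blue ring and the grey pad. I'll check them in a crop.

Run:
```python
import cv2
a=cv2.imread("pics/top0.png")
cv2.imwrite("pics/c1.png",cv2.resize(a[130:250,240:420],None,fx=4.4,fy=4.4,interpolation=cv2.INTER_CUBIC))
cv2.imwrite("pics/c2.png",cv2.resize(a[165:235,425:495],None,fx=8,fy=8,interpolation=cv2.INTER_CUBIC))
```

```text
(no output)
```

View pics/c1.png

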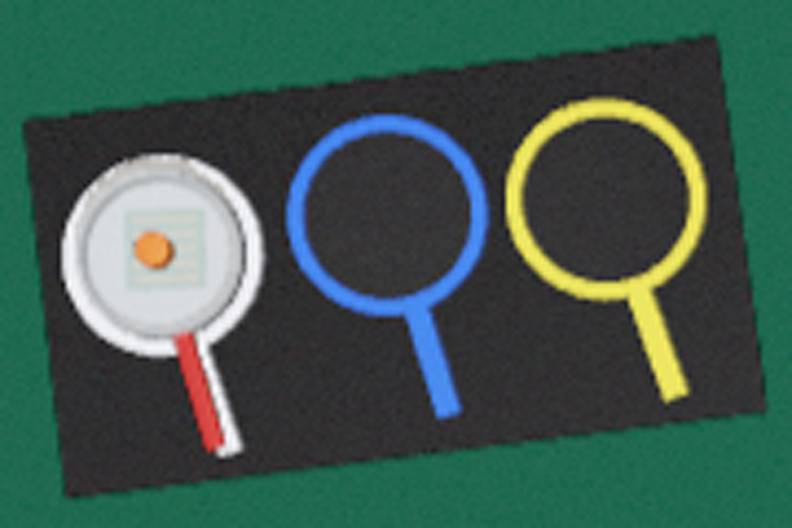

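View pics/c2.png

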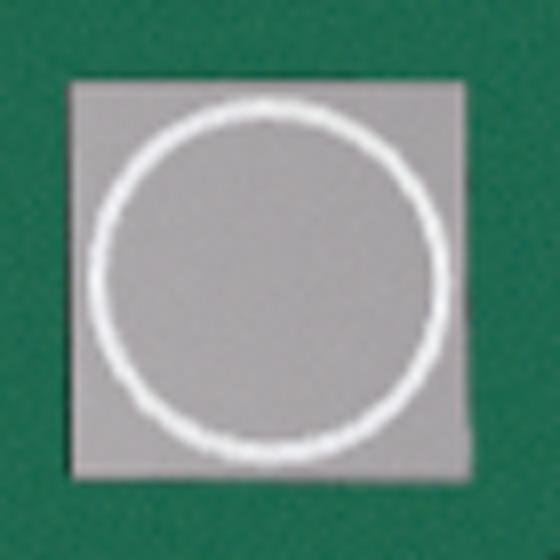

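```bash
cat > h.py <<'E'
import cv2,numpy as np
from plant import arm
def unproj(P,uv,z):
    uv=np.atleast_2d(np.asarray(uv,float)); R,_=cv2.Rodrigues(P["rvec"]); t=P["tvec"]
    d=np.c_[(uv[:,0]-P["cx"])/P["fx"],(uv[:,1]-P["cy"])/P["fy"],np.ones(len(uv))]@R
    c=-R.T@t
    z=np.broadcast_to(z,len(uv))
    return c+d*((z-c[2])/d[:,2])[:,None]
def proj(P,X):
    return cv2.projectPoints(np.atleast_2d(np.asarray(X,float)),P["rvec"],P["tvec"],np.array([[P["fx"],0,P["cx"]],[0,P["fy"],P["cy"]],[0,0,1]]),None)[0][:,0]
def mask(img,name,roi):
    h=cv2.cvtColor(img,cv2.COLOR_BGR2HSV).astype(int);H,S,V=h[...,0],h[...,1],h[...,2]
    m={"blue":(H>98)&(H<125)&(S>110)&(V>110),"red":((H<6)|(H>172))&(S>130)&(V>90),"orange":(H>6)&(H<20)&(S>130)&(V>120)}[name]
    k=np.zeros_like(m);u0,v0,u1,v1=roi;k[v0:v1,u0:u1]=1
    v,u=np.nonzero(m&(k>0)); return np.c_[u,v].astype(float)
E
cat > m.py <<'E'
from h import *
from scipy.optimize import least_squares
import sys
def measure(img,P,roi,verbose=True):
    b=unproj(P,mask(img,"blue",roi),12)[:,:2]
    # ring fit
    c=np.median(b,0)+0
    c=np.array([(b[:,0].max()*1-68),b[:,1].mean()])
    for _ in range(30):
        r=np.hypot(*(b-c).T); s=b[(r>50)&(r<72)]
        c=least_squares(lambda c:np.hypot(*(s-c).T)-63,c,loss="soft_l1").x
    r=np.hypot(*(b-c).T); st=b[(r>75)]; d=st.mean(0)-c; ba=np.arctan2(-d[1],-d[0])
    print("blue",c.round(1),"ang(-x dir as yaw)",ba.round(3),"stripe r",r.max().round(),"pt100",(c+100*d/np.hypot(*d)).round(1))
    q=unproj(P,mask(img,"red",roi),44)[:,:2]
    if len(q)>5:
        m=q.mean(0);w=np.linalg.svd(q-m,full_matrices=False)[2][0]
        if w[0]<0:w=-w
        pr=(q-m)@w; print("red mid",m.round(1),"yaw",np.arctan2(w[1],w[0]).round(3),"len",np.ptp(pr).round(1),"tip",(m+pr.min()*w).round(1),"centre from tip",(m+(pr.min()+136)*w).round(1),"grip",(m+(pr.min()+36)*w).round(1))
    k=mask(img,"orange",roi)
    if len(k): print("knob px",k.mean(0).round(1),"z84:",unproj(P,k.mean(0),84).round(1),"z66",unproj(P,k.mean(0),66).round(1))
if __name__=="__main__":
    a=cv2.imread("pics/top0.png");P=arm.camera_params("top")
    measure(a,P,(240,130,420,250))
    print("pad",unproj(P,[[425+268/8,165+280/8],[425+71/8,165+83/8],[425+466/8,165+83/8],[425+72/8,165+478/8],[425+468/8,165+478/8]],6).round(1))
    for n,uv,z in[("bottle",(280,116),0),("mouse",(365,112),20),("box",(195,209),35),("plate",[(246,157),(403,139),(413,223),(255,243)],12)]:print(n,unproj(P,uv,z)[:,:2].round())
E
python3 m.py
```

```text
blue [594.7  -2.7] ang(-x dir as yaw) 0.272 stripe r 144.0 pt100 [498.4 -29.5]
red mid [476.5 125.5] yaw 0.254 len 78.6 tip [438.7 115.6] centre from tip [570.3 149.8] grip [473.5 124.7]
knob px [274.6 186.4] z84: [[569.4 148.6  84. ]] z66 [[570.9 150.7  66. ]]
pad [[ 519.2 -393.8    6. ]
 [ 595.5 -323.     6. ]
 [ 591.3 -471.7    6. ]
 [ 447.1 -317.1    6. ]
 [ 442.9 -465.2    6. ]]
bottle [[791. 137.]]
mouse [[ 792. -121.]]
box [[513. 390.]]
plate [[ 667.  241.]
 [ 708. -233.]
 [ 454. -253.]
 [ 408.  219.]]
```

The crop confirms the choice: clear lid with orange knob on the aluminium dish, blue ring in the middle, grey pad with a white circle. I measured:
- Dish: about (570,149), yaw 0.254
- Blue ring: (594.7,-2.7), yaw 0.272
- Pad: (519,-394)

Next I'll move towards the handle on an arc.

```bash
cat > go.py <<'E'
import sys,numpy as np
from plant import arm
from scipy.spatial.transform import Rotation as R
# args: x y z xdir(angle of tool x in world)
def plan(x,y,z,a):
    s=arm.sense();r=R.from_rotvec(s["tool_rot"]);M=r.as_matrix()
    G=np.array([[np.cos(a),np.sin(a),0],[np.sin(a),-np.cos(a),0],[0,0,-1]])
    d=M.T@(np.array([x,y,z])-s["ee_pos"]); w=(r.inv()*R.from_matrix(G)).as_rotvec()
    print("t",round(s["t"],2),"pos",s["ee_pos"].round(1),"xdir",np.arctan2(M[1,0],M[0,0]).round(4),"zax",M[:,2].round(4),"gap",round(s["finger_gap"],1),"F",s["ft_force"].round(1),"T",s["torque"].round(2),"j",s["joint_positions"].round(2))
    print("shift",(d/100).round(4),"turn",(w/(np.pi/4)).round(4))
if __name__=="__main__": 
    v=[float(k) for k in sys.argv[1:]]
    for i in range(0,len(v),4): plan(*v[i:i+4])
E
python3 go.py 350 -530 180 -1.317 440 -400 180 -1.317
```

```text
t 0.1 pos [ 199.8 -618.   208.4] xdir -1.258 zax [-6.0e-04  1.6e-03 -1.0e+00] gap 85.7 F [ 0.4 -0.1  0.2] T [-0.   -0.01 -0.01] j [ 1.27  0.32 -0.07  1.45  0.02  1.37 -0.06]
shift [-0.3745 -1.7001  0.2847] turn [0.0002 0.0022 0.0751]
t 0.1 pos [ 199.8 -618.   208.4] xdir -1.258 zax [-6.0e-04  1.6e-03 -1.0e+00] gap 85.7 F [ 0.4 -0.1  0.2] T [-0.   -0.01 -0.01] j [ 1.27  0.32 -0.07  1.45  0.02  1.37 -0.06]
shift [-1.3345 -2.9564  0.2863] turn [0.0002 0.0022 0.0751]
```

Call:
drive_tool(
  moves=[
    [-0.25,-0.5,0.05,0,0,0.04,0],
    [-0.5,-1,0.1,0,0,0.075,0],
  ],
)

```text
t: 0.35
ee_pos: [279.8, -538.7, 197.6]
tool_rot: [-2.481, 1.925, 0.004]
ft_force: [0.5, -0.2, -0.2]
finger_gap: 85.5
```

Call:
drive_tool(
  moves=[
    [-0.3,-0.5,0.05,0,0,0,0],
    [-0.6,-1,0.1,0,0,0,0],
  ],
)

```text
t: 0.6
ee_pos: [362.7, -453.9, 187.1]
tool_rot: [-2.48, 1.925, 0.005]
ft_force: [0.8, -0.8, 0.7]
finger_gap: 85.1
```

```bash
python3 go.py 440 -250 180 -1.317
```

```text
t 0.6 pos [ 362.7 -453.9  187.1] xdir -1.32 zax [-0.0013  0.0032 -1.    ] gap 85.1 F [ 0.8 -0.8  0.7] T [-0.07 -0.05 -0.02] j [ 1.02  0.2  -0.2   1.65  0.04  1.3  -0.5 ]
shift [-1.7833 -1.2553  0.0761] turn [ 0.0006  0.0044 -0.0038]
```

Call:
drive_tool(
  moves=[
    [-0.5,-0.5,0,0,0,0,0],
    [-1,-1,0,0,0,0,0],
  ],
)

```text
t: 0.85
ee_pos: [426.0, -346.1, 186.8]
tool_rot: [-2.48, 1.925, 0.006]
ft_force: [0.8, 0.9, -0.4]
finger_gap: 85.4
```

Call:
drive_tool(
  moves=[
    [-0.5,-0.2,0.1,0,0,0,0],
    [-1,-0.4,0.2,0,0,0,0],
  ],
)

```text
t: 1.1
ee_pos: [440.1, -236.9, 166.6]
tool_rot: [-2.481, 1.924, 0.006]
ft_force: [0.6, -0.4, -0.3]
finger_gap: 85.2
```

Call:
drive_tool(
  moves=[
    [-0.5,0,0.1,0,0,0,0],
    [-1,0,0.2,0,0,0,0],
  ],
)

```text
t: 1.35
ee_pos: [414.6, -137.9, 146.3]
tool_rot: [-2.482, 1.923, 0.008]
ft_force: [1.1, 0.9, 0.5]
finger_gap: 85.2
```

```bash
python3 go.py 473.5 124.7 110 -1.317
```

```text
t 1.35 pos [ 414.6 -137.9  146.3] xdir -1.3182 zax [-0.0027  0.0043 -1.    ] gap 85.2 F [1.1 0.9 0.5] T [-0.04 -0.   -0.04] j [ 0.73 -0.08 -0.45  2.02 -0.04  1.2  -1.02]
shift [-2.3932 -1.2275  0.3726] turn [ 0.0019  0.0062 -0.0015]
```

Call:
drive_tool(
  moves=[
    [-0.5,-0.4,0,0,0,0,0],
    [-1,-0.7,0,0,0,0,0],
  ],
)

```text
t: 1.6
ee_pos: [457.4, -22.1, 146.5]
tool_rot: [-2.481, 1.924, 0.006]
ft_force: [1.7, -0.6, 0.2]
finger_gap: 85.2
```

Call:
drive_tool(
  moves=[
    [-0.5,-0.25,0,0,0,0,0],
    [-1,-0.5,0,0,0,0,0],
  ],
)

```text
t: 1.85
ee_pos: [480.8, 88.9, 146.8]
tool_rot: [-2.481, 1.924, 0.006]
ft_force: [-0.1, -0.8, -0.7]
finger_gap: 85.2
```

Call:
drive_tool(
  moves=[
    [-0.4,0,0,0,0,0,0],
    [-0.4,0,0,0,0.006,0,0],
  ],
)

```text
t: 2.1
ee_pos: [469.6, 131.6, 146.8]
tool_rot: [2.488, -1.916, -0.001]
ft_force: [-0.5, 0.4, 0.2]
finger_gap: 85.5
```

```bash
python3 - <<'E'
from h import *
P=arm.camera_params("wrist");a=arm.capture("wrist");cv2.imwrite("pics/w1.png",a)
import m
m.measure(a,P,(0,0,640,400))
E
python3 go.py 473.5 124.7 110 -1.317
```

```text
blue [595.1  -3.4] ang(-x dir as yaw) 0.204 stripe r 361.0 pt100 [497.2 -23.7]
red mid [480.6 125.3] yaw 0.261 len 75.4 tip [442.4 115.1] centre from tip [573.8 150.2] grip [477.2 124.4]
knob px [333.5  58.4] z84: [[571.2 149.4  84. ]] z66 [[573.5 149.3  66. ]]
t 2.15 pos [470.2 129.  146.7] xdir -1.3156 zax [-0.0013 -0.0019 -1.    ] gap 85.2 F [ 0.3 -0.5 -0.4] T [-0.04 -0.01  0.02] j [ 0.43  0.06 -0.77  1.9   0.05  1.2  -1.67]
shift [ 0.0496 -0.0217  0.3669] turn [ 0.0022 -0.0019  0.0018]
```

View pics/w1.png

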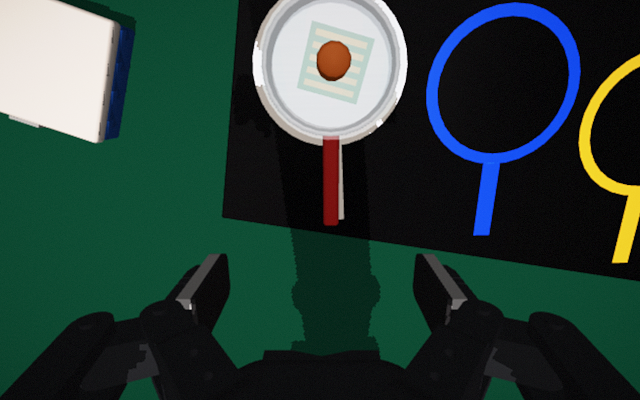

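Call:
drive_tool(
  moves=[
    [0.055,-0.045,0.3,0.002,0,0.003,0],
    [0.055,-0.045,0.7,0.002,0,0.003,0],
    [0.055,-0.045,0.7,0.002,0,0.003,0],
  ],
)

```text
t: 2.52
ee_pos: [473.3, 122.4, 74.0]
tool_rot: [2.477, -1.923, -0.006]
ft_force: [0.4, -0.2, 0.1]
finger_gap: 85.2
```

```bash
python3 - <<'E'
from h import *
P=arm.camera_params("wrist");a=arm.capture("wrist");cv2.imwrite("pics/w2.png",a)
import m
m.measure(a,P,(220,0,640,400))
E
python3 go.py 475 124.5 33 -1.313
```

```text
blue [594.1  -3. ] ang(-x dir as yaw) 0.277 stripe r 141.0 pt100 [498.  -30.3]
red mid [480.9 125.4] yaw 0.269 len 76.2 tip [441.9 114.7] centre from tip [573.1 150.8] grip [476.6 124.2]
knob px [315.8  39.7] z84: [[571.  149.3  84. ]] z66 [[573.9 150.3  66. ]]
t 2.58 pos [475.  123.2  76. ] xdir -1.3197 zax [-0.0027 -0.0019 -1.    ] gap 85.9 F [1.  1.2 2. ] T [ 0.04  0.01 -0.02] j [ 0.4   0.16 -0.76  1.97  0.13  1.06 -1.73]
shift [-0.013  -0.0041  0.43  ] turn [ 0.0039 -0.0015 -0.0085]
```

View pics/w2.png

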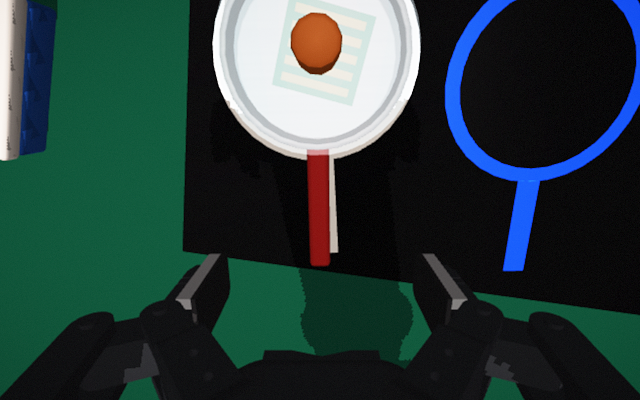

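The handle at (319,210) is centred between the jaws, so I'll descend and grip.

Call:
drive_tool(
  moves=[
    [-0.01,-0.01,0.2,0.004,0,0.01,0],
    [-0.01,-0.01,0.43,0.004,0,0.01,0],
    [-0.01,-0.01,0.43,0.004,0,0.01,0],
    [-0.01,-0.01,0.43,0.004,0,0.01,0],
  ],
)

```text
t: 3.08
ee_pos: [477.1, 124.4, 34.7]
tool_rot: [-2.473, 1.936, -0.005]
ft_force: [0.3, -0.9, 0.6]
finger_gap: 85.5
```

```bash
python3 go.py 475.5 124.3 33 -1.31
```

```text
t 3.08 pos [477.1 124.4  34.7] xdir -1.3281 zax [ 0.0029 -0.001  -1.    ] gap 85.5 F [ 0.3 -0.9  0.6] T [ 0.03 -0.01 -0.01] j [ 0.38  0.22 -0.75  2.01  0.19  0.97 -1.79]
shift [-0.0028  0.0154  0.0173] turn [-0.0033 -0.0021 -0.023 ]
```

Call:
drive_tool(
  moves=[
    [-0.003,0.01,0.017,-0.003,0,-0.02,0],
    [-0.003,0.01,0.017,-0.003,0,-0.02,0.5],
    [-0.003,0.01,0.017,-0.003,0,-0.02,0.7],
    [-0.003,0.01,0.017,-0.003,0,-0.02,0.8],
    [-0.003,0.01,0.017,-0.003,0,-0.02,0.9],
    [-0.003,0.01,0.017,-0.003,0,-0.02,1],
    [-0.003,0.01,0.017,-0.003,0,-0.02,1],
    [-0.003,0.01,0.017,-0.003,0,-0.02,1],
  ],
  newtons=40,
)

```text
t: 4.08
ee_pos: [476.0, 124.5, 33.0]
tool_rot: [2.489, -1.916, 0.002]
ft_force: [-0.0, -0.4, 0.5]
finger_gap: -0.1
```

```bash
python3 - <<'E'
from h import *
P=arm.camera_params("wrist");a=arm.capture("wrist");cv2.imwrite("pics/w3.png",a)
cv2.imwrite("pics/s3.png",arm.capture("side"))
import m
m.measure(a,P,(220,0,640,400))
E
python3 go.py 475.5 124.3 33 -1.31
```

```text
blue [594.7  -3.5] ang(-x dir as yaw) 0.271 stripe r 142.0 pt100 [498.3 -30.2]
red mid [498.7 130.3] yaw 0.271 len 35.3 tip [481.1 125.4] centre from tip [612.2 161.8] grip [515.8 135. ]
knob px [320.7  29.1] z84: [[570.1 149.1  84. ]] z66 [[573.6 150.   66. ]]
t 4.17 pos [476.  124.5  33. ] xdir -1.3123 zax [ 6.0e-04 -1.5e-03 -1.0e+00] gap -0.1 F [ 0.3 -0.3  0.8] T [-0.01  0.04  0.  ] j [ 0.38  0.23 -0.75  2.01  0.19  0.97 -1.77]
shift [0.0003 0.0053 0.0001] turn [-0.0003 -0.0021 -0.0029]
```

View pics/w3.png

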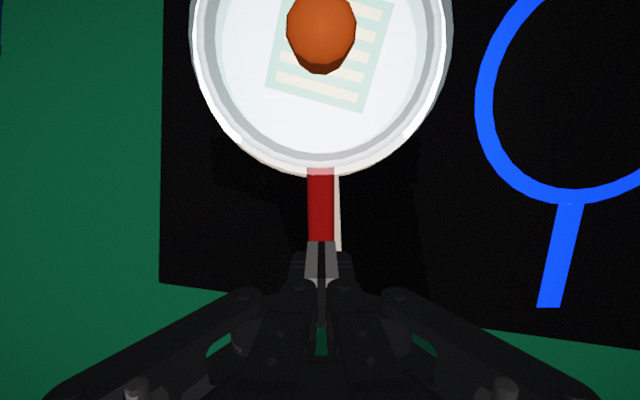

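Run:
```python
import cv2
a=cv2.imread("pics/s3.png");cv2.imwrite("pics/s3c.png",cv2.resize(a[180:300,250:420],None,fx=4.5,fy=4.5,interpolation=cv2.INTER_CUBIC))
a=cv2.imread("pics/w3.png");cv2.imwrite("pics/w3c.png",cv2.resize(a[160:360,220:420],None,fx=3,fy=3,interpolation=cv2.INTER_CUBIC))
```

```text
(no output)
```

View pics/s3c.png

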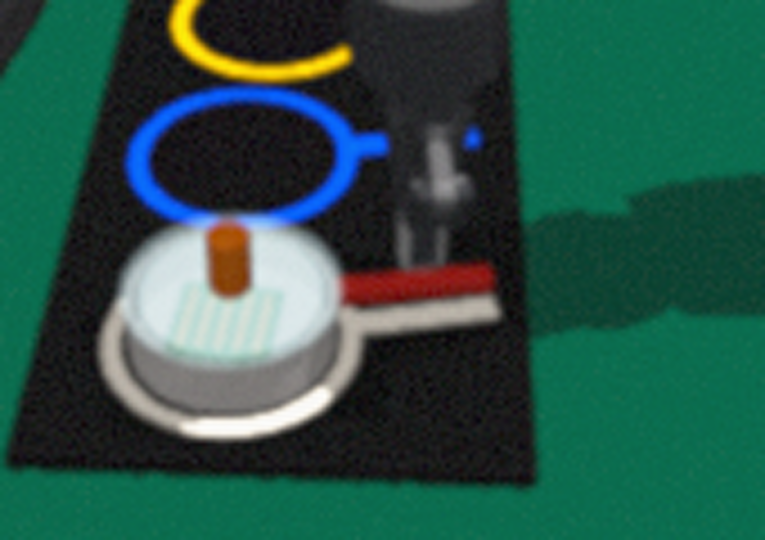

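View pics/w3c.png

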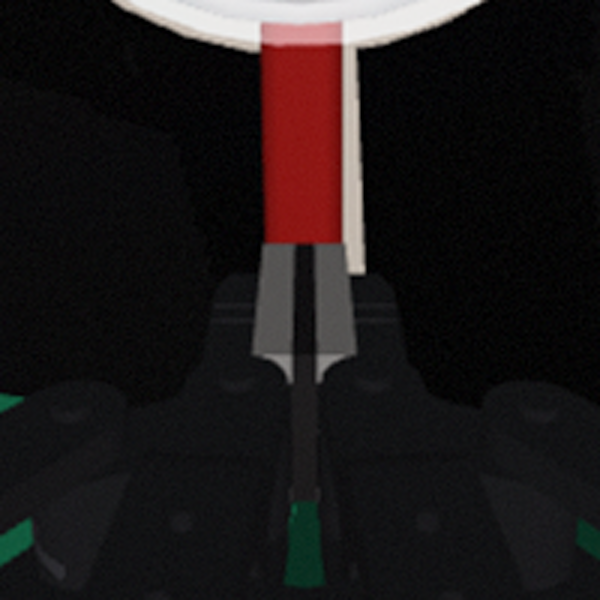

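Run:
```python
from h import *
for n in("wrist","side"):
    P=arm.camera_params(n)
    for X in [(476,124.5,33),(476,124.5,19),(476,124.5,44),(476,124.5,12),(476,124.5,60),(442,115,38)]: print(n,X,proj(P,X).round(1))
s=arm.sense();print(s["finger_gap"],s["effort"])
```

```text
wrist (476, 124.5, 33) [[320.3 240.5]]
wrist (476, 124.5, 19) [[320.3 231. ]]
wrist (476, 124.5, 44) [[320.3 249.1]]
wrist (476, 124.5, 12) [[320.3 226.7]]
wrist (476, 124.5, 60) [[320.2 263.7]]
wrist (442, 115, 38) [[321.2 299.6]]
side (476, 124.5, 33) [[343.1 244.8]]
side (476, 124.5, 19) [[342.9 249.2]]
side (476, 124.5, 44) [[343.2 241.3]]
side (476, 124.5, 12) [[342.9 251.3]]
side (476, 124.5, 60) [[343.3 236.1]]
side (442, 115, 38) [[358.  241.8]]
-0.05992364735586788 [-6.34344942e-04 -3.11558855e+01 -4.28822681e+00 -2.60723376e+01
  1.75139116e-02  2.30108235e-03  1.66375696e-05]
```

Run:
```python
from h import *
P=arm.camera_params("wrist");s=arm.sense()
R,_=cv2.Rodrigues(P["rvec"]);T,_=cv2.Rodrigues(s["tool_rot"])
c=-R.T@P["tvec"];print(P["fx"],P["cx"],P["cy"],"cam in tool",(T.T@(c-s["ee_pos"])).round(1),"axes",(T.T@R.T).round(2).tolist())
def pt(v):return proj(P,s["ee_pos"]+T@np.array(v)).round(1)[0]
for z in(14,0,-5,-13,-30):
  print(z,"open front/back",pt((-42.5,-11,z)),pt((42.5,-11,z)),pt((-42.5,11,z)),"closed",pt((0,-11,z)),pt((-7,-11,z)),pt((0,11,z)))
```

```text
314.975230253048 321.01804164906986 198.91466879066022 cam in tool [   0.4  -74.4 -164. ] axes [[1.0, -0.0, 0.0], [0.0, 0.96, 0.29], [-0.0, -0.29, 0.96]]
14 open front/back [249.4 214. ] [391.3 213.9] [251.8 247.5] closed [320.3 213.9] [308.7 213.9] [320.4 247.4]
0 open front/back [243.9 222.4] [396.6 222.3] [246.7 258.1] closed [320.3 222.4] [307.7 222.4] [320.3 258.1]
-5 open front/back [241.8 225.8] [398.8 225.7] [244.7 262.3] closed [320.3 225.7] [307.4 225.7] [320.3 262.2]
-13 open front/back [238.1 231.5] [402.4 231.4] [241.2 269.5] closed [320.3 231.5] [306.7 231.5] [320.3 269.4]
-30 open front/back [228.9 245.8] [411.5 245.6] [232.7 287.1] closed [320.2 245.7] [305.2 245.7] [320.2 287.1]
```

Image check: with the jaws shut, the tips are at wrist pixel (307–335,241) and in the side view they end on the handle's top line. That puts the real fingertips about 26 mm higher than stated. They closed above the handle with no contact force and a gap of 0. I'll reopen, descend in stages and watch the force.

Call:
drive_tool(
  moves=[
    [0,0,0,0,0,0,0.3],
    [0,0,0,0,0,0,0.3],
    [0,0,0,0,0,0,0.3],
    [0,0,0.06,0,0,0,0.3],
    [0,0,0.12,0,0,0,0.3],
    [0,0,0.12,0,0,0,0.3],
  ],
)

```text
t: 4.92
ee_pos: [475.3, 124.3, 20.2]
tool_rot: [2.488, -1.915, 0.0]
ft_force: [0.1, -1.5, 0.0]
finger_gap: 59.5
```

```bash
python3 - <<'E'
from h import *
a=arm.capture("wrist");b=arm.capture("side")
cv2.imwrite("pics/d4.png",np.hstack([cv2.resize(a[140:360,200:440],(436,400)),cv2.resize(b[200:280,300:372],(360,400),interpolation=cv2.INTER_CUBIC)]))
E
python3 go.py 475.5 124.3 7 -1.31
```

```text
t 5.03 pos [475.9 124.5  20.8] xdir -1.3122 zax [ 1.0e-04 -1.4e-03 -1.0e+00] gap 59.6 F [ 0.1 -0.  -0.1] T [ 0.04 -0.   -0.  ] j [ 0.37  0.25 -0.74  2.02  0.21  0.95 -1.79]
shift [0.0008 0.004  0.1381] turn [ 0.0003 -0.0018 -0.0029]
```

View pics/d4.png

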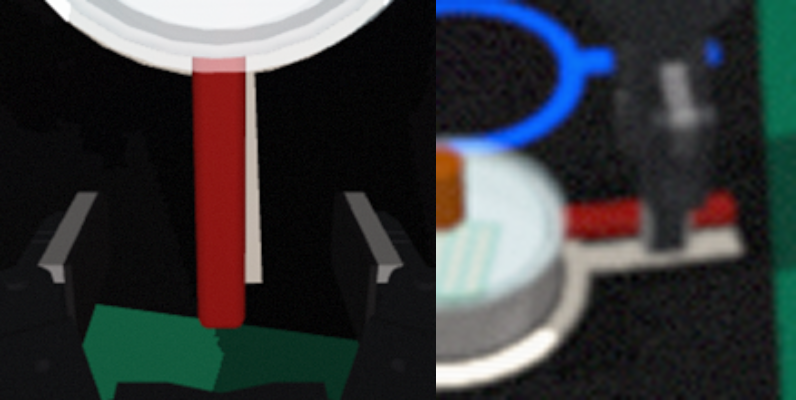

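Run:
```python
from h import *
P=arm.camera_params("side")
for z in (0,12,20,30,40): print(z,proj(P,(468,153.5,z)).round(1),proj(P,(467,158,z)).round(1))
```

```text
0 [[344.9 264. ]] [[345.1 265.4]]
12 [[345.  260.3]] [[345.3 261.7]]
20 [[345.1 257.8]] [[345.4 259.2]]
30 [[345.2 254.6]] [[345.5 256. ]]
40 [[345.3 251.4]] [[345.6 252.8]]
```

Side view: the near fingertip at z≈42 with TCP 20.8 and the gap at 60. The tip is therefore about 26 mm short of the stated position, matching the first estimate. I'll go to TCP z≈8 and close.

Call:
drive_tool(
  moves=[
    [0,0,0.06,0,0,0,0.3],
    [0,0,0.13,0,0,-0.003,0.3],
    [0,0,0.13,0,0,-0.003,0.5],
    [0,0,0.13,0,0,-0.003,0.65],
    [0,0,0.13,0,0,-0.003,0.75],
    [0,0,0.13,0,0,-0.003,0.85],
    [0,0,0.13,0,0,-0.003,1],
    [0,0,0.13,0,0,-0.003,1],
  ],
  newtons=40,
)

```text
t: 6.02
ee_pos: [476.0, 124.6, 8.1]
tool_rot: [2.491, -1.913, 0.002]
ft_force: [-1.5, 0.6, 3.5]
finger_gap: 13.0
```

```bash
python3 - <<'E'
from h import *
P=arm.camera_params("wrist")
a=arm.capture("wrist");b=arm.capture("side")
cv2.imwrite("pics/d5.png",np.hstack([cv2.resize(a[140:360,200:440],(436,400)),cv2.resize(b[200:280,300:372],(360,400),interpolation=cv2.INTER_CUBIC)]))
import m
m.measure(a,P,(220,0,640,400))
E
python3 go.py 475.5 124.3 7 -1.31
```

```text
blue [594.5  -3.6] ang(-x dir as yaw) 0.269 stripe r 142.0 pt100 [498.2 -30.2]
red mid [481.9 125.8] yaw 0.263 len 75.0 tip [442.7 115.3] centre from tip [574.  150.6] grip [477.4 124.6]
knob px [322.3  22.1] z84: [[566.8 148.2  84. ]] z66 [[570.7 149.2  66. ]]
t 6.12 pos [476.  124.6   8.1] xdir -1.3097 zax [ 5.0e-04 -1.4e-03 -1.0e+00] gap 13.1 F [-0.5 -0.1  5.3] T [-0.01  0.28  0.17] j [ 0.36  0.27 -0.74  2.03  0.23  0.93 -1.8 ]
shift [0.0016 0.0061 0.0112] turn [-0.0002 -0.0019  0.0004]
```

View pics/d5.png

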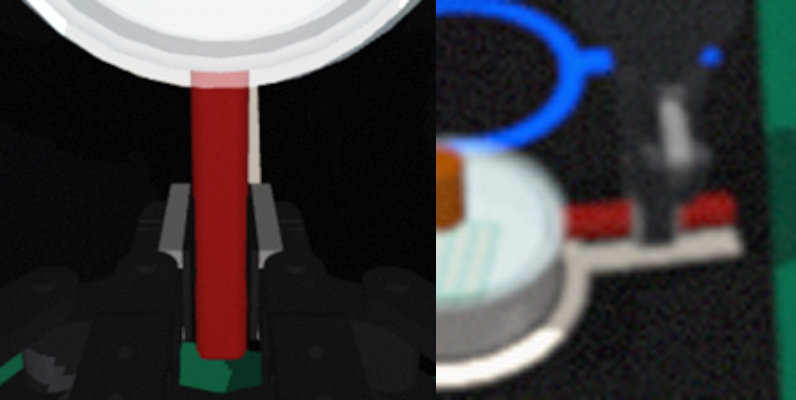

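The grip is good: gap 13.1, pads on both sides of the handle. The tool presses down with about 5 N, so I'll ease it slightly.

Call:
drive_tool(
  moves=[
    [0,0,-0.003,0,0,0,1],
    [0,0,-0.003,0,0,0,1],
  ],
)

```text
t: 6.38
ee_pos: [476.0, 124.7, 8.2]
tool_rot: [2.491, -1.913, 0.002]
ft_force: [1.2, 0.4, -1.0]
finger_gap: 12.8
```

```bash
python3 go.py 475.5 124.3 8 -1.31
```

```text
t 6.38 pos [476.  124.7   8.2] xdir -1.3097 zax [ 5.0e-04 -1.1e-03 -1.0e+00] gap 12.8 F [ 1.2  0.4 -1. ] T [ 0.12 -0.11  0.11] j [ 0.36  0.27 -0.74  2.03  0.23  0.93 -1.8 ]
shift [0.0023 0.0057 0.0015] turn [-0.0003 -0.0015  0.0004]
```

Call:
drive_tool(
  moves=[
    [0.03,0.004,0.001,0,0,0,1],
    [0.08,0.01,0.001,0,0,0,1],
    [0.15,0.018,0.001,0,0,0,1],
    [0.23,0.028,0.001,0,0,0,1],
    [0.31,0.038,0.001,0,0,0,1],
    [0.39,0.047,0.001,0,0,0,1],
    [0.46,0.056,0.001,0,0,-0.005,1],
    [0.51,0.062,0.001,0,0,-0.01,1],
    [0.54,0.065,0.001,0,0,-0.01,1],
    [0.54,0.065,0.001,0,0,-0.01,1],
  ],
)

```text
t: 7.62
ee_pos: [483.7, 70.2, 8.1]
tool_rot: [2.498, -1.904, 0.002]
ft_force: [0.1, 1.5, 1.5]
finger_gap: 12.9
```

```bash
python3 - <<'E'
from h import *
P=arm.camera_params("wrist")
a=arm.capture("wrist");b=arm.capture("side")
cv2.imwrite("pics/d6.png",np.hstack([cv2.resize(a[0:400,160:480],(400,500)),cv2.resize(b[170:290,270:366],(400,500),interpolation=cv2.INTER_CUBIC)]))
import m
m.measure(a,P,(220,0,640,400))
E
python3 go.py 475.5 124.3 8.2 -1.301
```

```text
blue [528.6 -31.6] ang(-x dir as yaw) nan stripe r 74.0 pt100 [nan nan]
red mid [489.4  71.5] yaw 0.279 len 75.6 tip [450.   60.2] centre from tip [580.8  97.6] grip [484.6  70.1]
knob px [320.5  22.1] z84: [[574.2  95.   84. ]] z66 [[578.1  96.   66. ]]
t 7.72 pos [483.7  70.3   8.1] xdir -1.3021 zax [ 5.0e-04 -1.9e-03 -1.0e+00] gap 13.1 F [-0.9  1.7  1.8] T [0.39 0.05 0.28] j [ 0.45  0.26 -0.71  2.03  0.21  0.92 -1.67]
shift [-0.5428 -0.064  -0.0016] turn [-0.     -0.0025 -0.0014]m.py:12: RuntimeWarning: Mean of empty slice.
  r=np.hypot(*(b-c).T); st=b[(r>75)]; d=st.mean(0)-c; ba=np.arctan2(-d[1],-d[0])
  ret = um.true_divide(
```

View pics/d6.png

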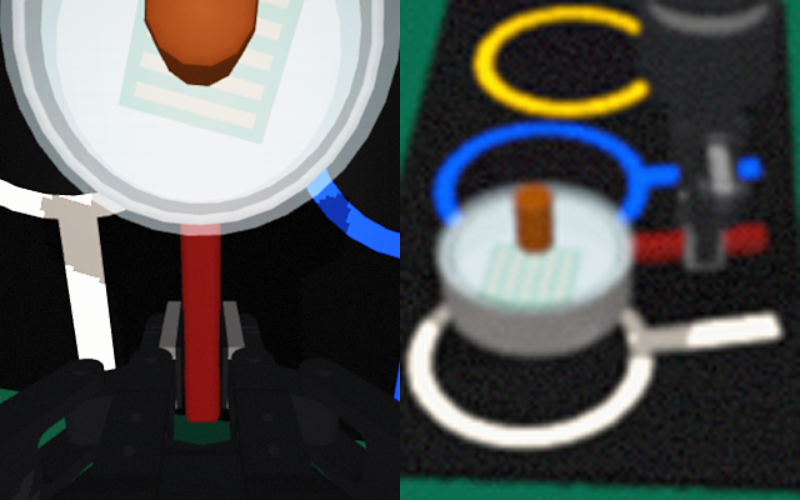

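Sliding flat. The handle point coincides with the TCP to within about 1 mm, so the TCP target is the blue_stripe point (498.2,-30.2).

```bash
python3 go.py 498.2 -30 8.1 -1.30
```

```text
t 7.72 pos [483.7  70.3   8.1] xdir -1.3021 zax [ 5.0e-04 -1.9e-03 -1.0e+00] gap 13.1 F [-0.9  1.7  1.8] T [0.39 0.05 0.28] j [ 0.45  0.26 -0.71  2.03  0.21  0.92 -1.67]
shift [1.0051 0.1267 0.0024] turn [-0.     -0.0025 -0.0027]
```

Call:
drive_tool(
  moves=[
    [0.04,0.005,0,0,0,0,1],
    [0.12,0.015,0,0,0,0,1],
    [0.24,0.03,0,0,0,0,1],
    [0.36,0.045,0,0,0,0,1],
    [0.48,0.06,0,0,0,0,1],
    [0.6,0.075,0,0,0,0,1],
    [0.7,0.088,0,0,0,0,1],
    [0.78,0.098,0,0,0,0,1],
    [0.82,0.103,0,0,0,-0.002,1],
    [0.82,0.103,0,0,0,-0.002,1],
  ],
)

```text
t: 8.98
ee_pos: [495.4, -12.4, 8.2]
tool_rot: [2.498, -1.902, 0.003]
ft_force: [-0.2, 1.0, -1.0]
finger_gap: 12.7
```

```bash
python3 go.py 498.2 -30 8.1 -1.30
```

```text
t 8.97 pos [495.4 -12.4   8.2] xdir -1.3014 zax [ 2.0e-04 -2.7e-03 -1.0e+00] gap 12.7 F [-0.2  1.  -1. ] T [0.25 0.05 0.25] j [ 0.57  0.26 -0.66  2.02  0.2   0.92 -1.49]
shift [0.1769 0.02   0.001 ] turn [ 0.0007 -0.0033 -0.0017]
```

Call:
drive_tool(
  moves=[
    [0.04,0.005,0.001,0,0,0,1],
    [0.09,0.01,0.001,0,0,0,1],
    [0.14,0.016,0.001,0,0,0,1],
    [0.177,0.02,0.001,0,0,-0.002,1],
    [0.177,0.02,0.001,0,0,-0.002,1],
    [0.177,0.02,0.001,0,0,-0.002,1],
  ],
)

```text
t: 9.72
ee_pos: [498.3, -30.8, 8.2]
tool_rot: [2.499, -1.9, 0.004]
ft_force: [-1.3, 1.1, 1.5]
finger_gap: 12.8
```

```bash
python3 - <<'E'
from h import *
P=arm.camera_params("wrist")
a=arm.capture("wrist");b=arm.capture("side");c=arm.capture("top")
cv2.imwrite("pics/w7.png",a);cv2.imwrite("pics/s7.png",b);cv2.imwrite("pics/t7.png",c)
cv2.imwrite("pics/d7.png",np.hstack([cv2.resize(a[0:400,160:480],(400,500)),cv2.resize(b[150:270,270:366],(400,500),interpolation=cv2.INTER_CUBIC)]))
cv2.imwrite("pics/t7c.png",cv2.resize(c[140:240,280:380],None,fx=6,fy=6,interpolation=cv2.INTER_CUBIC))
import m
m.measure(a,P,(220,0,640,400))
E
python3 go.py 498.2 -30 8.1 -1.30
```

```text
blue [525.5 -36. ] ang(-x dir as yaw) 2.715 stripe r 94.0 pt100 [616.5 -77.4]
red mid [504.  -29.4] yaw 0.279 len 75.1 tip [465.1 -40.6] centre from tip [595.8  -3.1] grip [499.7 -30.7]
knob px [321.3  22.1] z84: [[588.8  -5.9  84. ]] z66 [[592.7  -4.9  66. ]]
t 9.88 pos [498.3 -30.7   8.2] xdir -1.3004 zax [ 4.0e-04 -3.4e-03 -1.0e+00] gap 13.0 F [ 0.9 -0.   0.6] T [ 0.17 -0.03  0.22] j [ 0.6   0.27 -0.65  2.01  0.2   0.92 -1.46]
shift [-0.0067 -0.0008  0.0007] turn [ 0.0007 -0.0044 -0.0005]
```

View pics/d7.png

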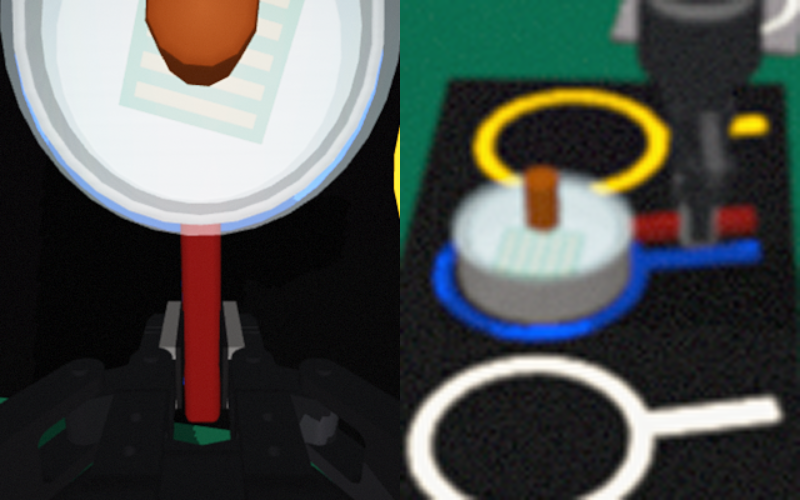

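View pics/t7c.png

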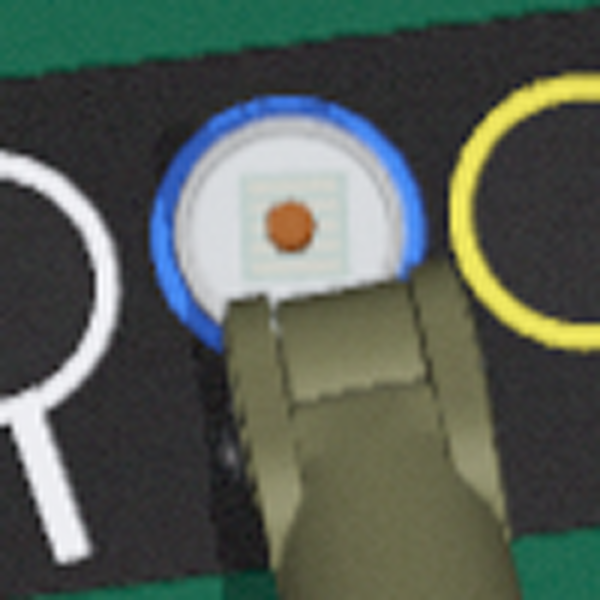

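Dish sits concentric in the blue ring: top crop has ring centre near (288,232) and the knob at (290,226), which parallax explains. Handle runs along the stripe. I'll release and check from above.

Call:
drive_tool(
  moves=[
    [0,0,0,0,0,0,0.75],
    [0,0,0,0,0,0,0.6],
    [0,0,0,0,0,0,0.4],
    [0,0,-0.1,0,0,0,0.4],
    [0,0,-0.5,0,0,0,0.4],
    [0,0,-1,0,0,0,0.2],
    [0,0,-1,0,0,0,0],
  ],
)

```text
t: 10.75
ee_pos: [501.8, -30.4, 112.9]
tool_rot: [-2.5, 1.901, -0.017]
ft_force: [0.4, -0.9, -0.0]
finger_gap: 83.5
```

Call:
drive_tool(
  moves=[
    [0,0,-0.3,0,0,0,0],
    [0,0.2,-0.6,0,0,0,0],
    [0,0.2,-0.6,0,0,0,0],
    [0,0.2,-0.6,0,0,0,0],
  ],
)

```text
t: 11.25
ee_pos: [481.6, -35.4, 171.9]
tool_rot: [-2.5, 1.901, -0.016]
ft_force: [0.4, 0.2, -0.4]
finger_gap: 85.6
```

```bash
python3 - <<'E'
from h import *
P=arm.camera_params("wrist")
a=arm.capture("wrist")
cv2.imwrite("pics/w8.png",a)
import m
m.measure(a,P,(150,0,500,400))
E
python3 go.py 498.2 -30 8.1 -1.30
```

```text
blue [594.2  -3.8] ang(-x dir as yaw) 0.197 stripe r 141.0 pt100 [496.1 -23.4]
red mid [502.3 -30.3] yaw 0.28 len 76.8 tip [464.  -41.3] centre from tip [594.7  -3.7] grip [498.6 -31.4]
knob px [319.9  45.4] z84: [[592.9  -4.9  84. ]] z66 [[595.9  -4.1  66. ]]
t 11.3 pos [481.4 -35.2 171.6] xdir -1.3002 zax [ 0.0075 -0.0051 -1.    ] gap 85.6 F [ 0.3  0.1 -0.4] T [-0.01  0.02 -0.02] j [ 0.69  0.01 -0.67  1.89  0.01  1.24 -1.29]
shift [-0.0169 -0.166   1.6356] turn [-0.0074 -0.0088 -0.0002]
```

View pics/w8.png

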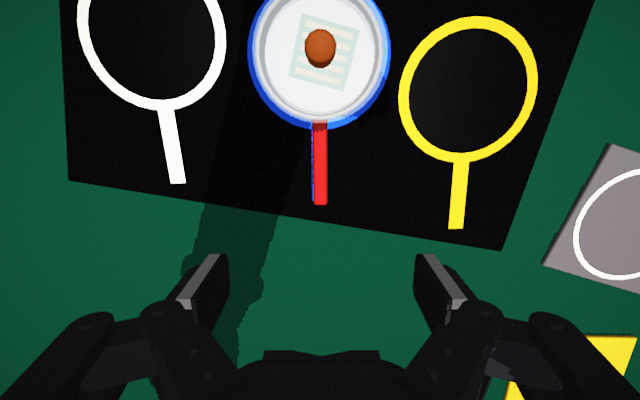

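Released check: dish centre (594.7,-3.7) against ring (594.3,-3.4), handle yaw 0.280 against stripe about 0.272. In the picture the handle (319,165) covers the blue stripe and the knob is at (320,46). Next is the lid knob.

```bash
python3 go.py 594 -4.3 110 -1.30
```

```text
t 11.3 pos [481.4 -35.2 171.6] xdir -1.3002 zax [ 0.0075 -0.0051 -1.    ] gap 85.6 F [ 0.3  0.1 -0.4] T [-0.01  0.02 -0.02] j [ 0.69  0.01 -0.67  1.89  0.01  1.24 -1.29]
shift [-0.0014 -1.1638  0.6225] turn [-0.0074 -0.0088 -0.0002]
```

Call:
drive_tool(
  moves=[
    [0,-0.5,0.05,-0.007,-0.009,0,0],
    [0,-1,0.1,-0.007,-0.009,0,0],
    [0,-1,0.1,-0.007,-0.009,0,0],
  ],
)

```text
t: 11.68
ee_pos: [578.8, -6.4, 158.3]
tool_rot: [-2.502, 1.897, 0.011]
ft_force: [-0.9, -0.4, 0.3]
finger_gap: 84.9
```

```bash
python3 - <<'E'
from h import *
P=arm.camera_params("wrist")
a=arm.capture("wrist")
cv2.imwrite("pics/w9.png",a)
import m
m.measure(a,P,(150,0,500,400))
E
python3 go.py 594 -4.3 110 -1.30
```

```text
blue [595.3  -3.4] ang(-x dir as yaw) nan stripe r 74.0 pt100 [nan nan]
red mid [502.1 -30.2] yaw 0.287 len 75.5 tip [464.2 -41.4] centre from tip [594.6  -2.9] grip [498.7 -31.2]
knob px [324.  182.4] z84: [[594.2  -4.5  84. ]] z66 [[589.9  -5.7  66. ]]
t 11.72 pos [577.5  -7.2 159.1] xdir -1.2982 zax [-0.0048  0.0038 -1.    ] gap 85.4 F [-0.7  0.4  0.3] T [-0.03  0.    0.  ] j [ 0.58  0.27 -0.71  1.68  0.18  1.26 -1.47]
shift [ 0.0194 -0.1687  0.4908] turn [0.0045 0.0063 0.0023]m.py:12: RuntimeWarning: Mean of empty slice.
  r=np.hypot(*(b-c).T); st=b[(r>75)]; d=st.mean(0)-c; ba=np.arctan2(-d[1],-d[0])
  ret = um.true_divide(
```

View pics/w9.png

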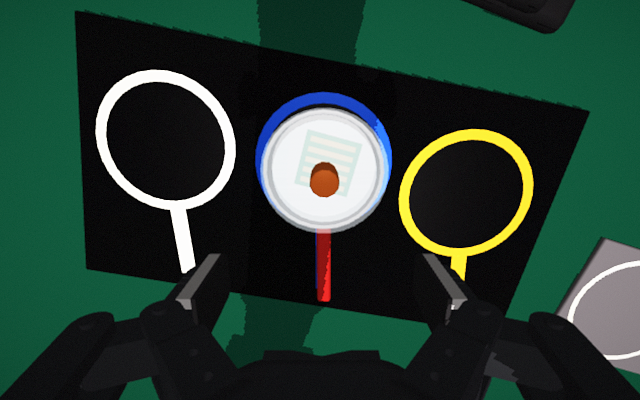

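Call:
drive_tool(
  moves=[
    [0.02,-0.17,0.1,0.005,0.006,0.002,0],
    [0.02,-0.17,0.4,0.005,0.006,0.002,0],
    [0.02,-0.17,0.5,0.005,0.006,0.002,0],
    [0.02,-0.17,0.5,0.005,0.006,0.002,0],
  ],
)

```text
t: 12.22
ee_pos: [593.1, -4.7, 108.7]
tool_rot: [2.5, -1.901, -0.001]
ft_force: [0.3, -0.2, 1.2]
finger_gap: 85.3
```

```bash
python3 - <<'E'
from h import *
P=arm.camera_params("wrist")
a=arm.capture("wrist")
cv2.imwrite("pics/w10.png",a)
k=mask(a,"orange",(150,0,500,400));print(unproj(P,k.mean(0),84),k.min(0),k.max(0))
E
python3 go.py 594 -4.4 66 -1.30
```

```text
[[594.44361413  -4.33733024  84.        ]] [304. 194.] [337. 238.]
t 12.28 pos [593.9  -4.6 109.6] xdir -1.3 zax [ 6.e-04 -2.e-04 -1.e+00] gap 85.6 F [-0.4  1.   0.3] T [ 0.01 -0.06 -0.01] j [ 0.54  0.35 -0.7   1.7   0.24  1.18 -1.52]
shift [-0.002  -0.0012  0.4365] turn [-0.0006 -0.0005 -0.    ]
```

View pics/w10.png

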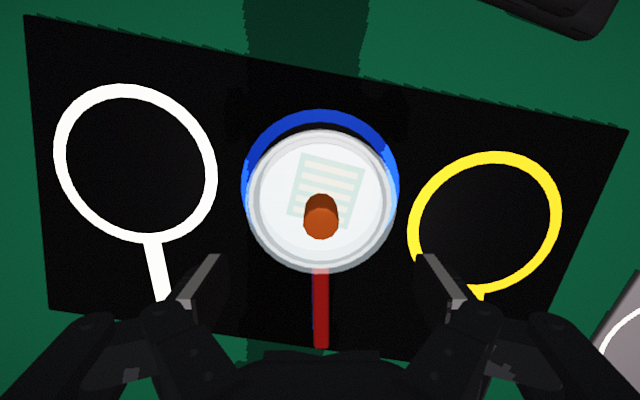

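```bash
python3 - <<'E'
from h import *
P=arm.camera_params("wrist")
print(unproj(P,(321,222),84), proj(P,(591,-5,84)))
E
python3 go.py 591.3 -5.1 66 -1.30
```

```text
[[595.32655336  -4.60106019  84.        ]] [[319.80890919 228.18167397]]
t 12.28 pos [593.9  -4.6 109.6] xdir -1.3 zax [ 6.e-04 -2.e-04 -1.e+00] gap 85.6 F [-0.4  1.   0.3] T [ 0.01 -0.06 -0.01] j [ 0.54  0.35 -0.7   1.7   0.24  1.18 -1.52]
shift [-0.0025  0.0267  0.4365] turn [-0.0006 -0.0005 -0.    ]
```

Call:
drive_tool(
  moves=[
    [0,0.01,0.2,0,0,0,0],
    [0,0.01,0.435,0,0,0,0],
    [0,0.01,0.435,0,0,0,0],
    [0,0.01,0.435,0,0,0,0],
  ],
)

```text
t: 12.78
ee_pos: [593.3, -4.7, 66.7]
tool_rot: [-2.5, 1.901, -0.002]
ft_force: [-0.1, -0.6, 0.6]
finger_gap: 85.2
```

```bash
python3 - <<'E'
from h import *
P=arm.camera_params("wrist")
a=arm.capture("wrist");b=arm.capture("side")
k=mask(a,"orange",(150,0,500,400));print(k.min(0),k.max(0))
cv2.imwrite("pics/d11.png",np.hstack([cv2.resize(a[100:400,160:480],(426,400)),cv2.resize(b[150:246,270:366],(400,400),interpolation=cv2.INTER_CUBIC)])[:,:800])
E
python3 go.py 593 -4.7 66 -1.30
```

```text
[299. 213.] [341. 272.]
t 12.88 pos [593.8  -4.7  67.2] xdir -1.3 zax [ 2.4e-03 -3.0e-04 -1.0e+00] gap 85.4 F [-0.1  0.4  0.6] T [-0.01  0.03  0.  ] j [ 0.53  0.39 -0.68  1.74  0.27  1.1  -1.54]
shift [-0.0025  0.0075  0.012 ] turn [-0.0028 -0.0012  0.    ]
```

View pics/d11.png

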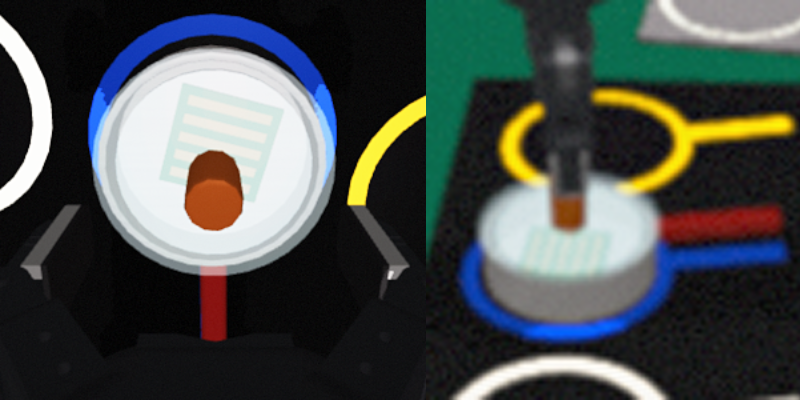

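Call:
drive_tool(
  moves=[
    [-0.002,0.005,0.01,-0.003,0,0,0.3],
    [-0.002,0.005,0.01,-0.003,0,0,0.5],
    [-0.002,0.005,0.01,-0.003,0,0,0.6],
    [-0.002,0.005,0.01,-0.003,0,0,0.7],
    [-0.002,0.005,0.01,-0.003,0,0,0.8],
    [-0.002,0.005,0.01,-0.003,0,0,0.9],
    [-0.002,0.005,0.01,-0.003,0,0,0.9],
    [-0.002,0.005,0.01,-0.003,0,0,0.9],
  ],
  newtons=30,
)

```text
t: 13.88
ee_pos: [593.3, -4.7, 66.2]
tool_rot: [2.5, -1.901, 0.001]
ft_force: [0.1, -0.1, -0.3]
finger_gap: 8.5
```

```bash
python3 - <<'E'
from h import *
a=arm.capture("wrist");b=arm.capture("side")
cv2.imwrite("pics/d12.png",np.hstack([cv2.resize(a[100:400,160:480],(400,375)),cv2.resize(b[156:246,270:366],(400,375),interpolation=cv2.INTER_CUBIC)])[:,:800])
E
python3 go.py 593 -4.7 66 -1.30
```

```text
t 13.97 pos [593.2  -4.7  66.2] xdir -1.3 zax [ 1.e-04 -9.e-04 -1.e+00] gap 8.6 F [-0.5 -0.8  0.6] T [-0.03  0.01  0.04] j [ 0.53  0.39 -0.68  1.74  0.28  1.1  -1.54]
shift [-0.0004  0.0023  0.0017] turn [ 0.0002 -0.0012  0.    ]
```

View pics/d12.png

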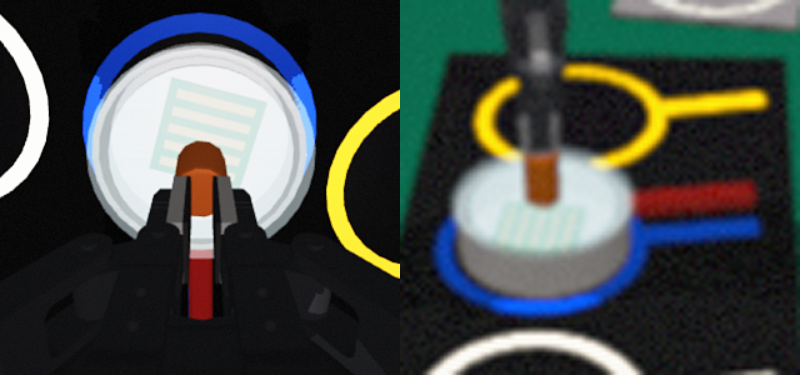

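The jaws closed just above the knob (gap 8.6, no contact force). The tips are therefore at least 18 mm behind the TCP. I'll reopen, go lower in stages and look.

Call:
drive_tool(
  moves=[
    [0,0,0,0,0,0,0.4],
    [0,0,0,0,0,0,0.3],
    [0,0,0,0,0,0,0.3],
    [0,0,0.1,0,0,0,0.3],
    [0,0,0.2,0,0,0,0.3],
    [0,0,0.2,0,0,0,0.3],
    [0,0,0.2,0,0,0,0.3],
  ],
)

```text
t: 14.85
ee_pos: [593.2, -4.6, 46.0]
tool_rot: [2.501, -1.901, 0.001]
ft_force: [0.5, 0.1, 0.2]
finger_gap: 60.3
```

```bash
python3 - <<'E'
from h import *
a=arm.capture("wrist");b=arm.capture("side")
cv2.imwrite("pics/d13.png",np.hstack([cv2.resize(a[100:400,160:480],(400,375)),cv2.resize(b[156:246,270:366],(400,375),interpolation=cv2.INTER_CUBIC)])[:,:800])
P=arm.camera_params("side")
for z in(48,56,64,72,80,84):print(z,proj(P,(593-.267*-30*-1,-4.7+.964*30,z)),proj(P,(593,-4.7,z)))
E
python3 go.py 593 -4.7 36 -1.30
```

```text
48 [[304.92725704 210.2361015 ]] [[303.94679653 203.39892423]]
56 [[304.80855967 207.74665025]] [[303.82631424 200.9375216 ]]
64 [[304.68869575 205.23273291]] [[303.70467685 198.45252088]]
72 [[304.56764801 202.69398703]] [[303.58186768 195.94358108]]
80 [[304.44539881 200.13004297]] [[303.45786971 193.41035461]]
84 [[304.38381806 198.83850408]] [[303.39541952 192.1345234 ]]
t 14.95 pos [593.5  -4.6  46.4] xdir -1.2999 zax [ 6.e-04 -9.e-04 -1.e+00] gap 59.5 F [-0.3 -0.7  0. ] T [ 0.   -0.09 -0.  ] j [ 0.52  0.42 -0.67  1.76  0.29  1.07 -1.56]
shift [-0.0008  0.0051  0.1042] turn [-0.0004 -0.0013  0.0001]
```

View pics/d13.png

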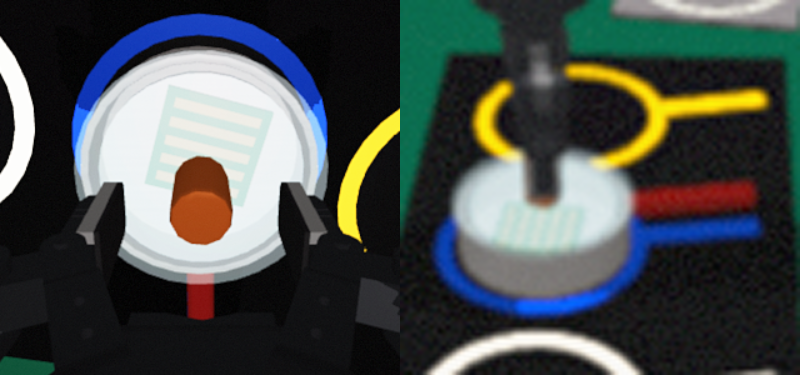

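Side view: near fingertip at z≈70 with TCP 46. Lowering 8 mm puts the closed tips at about 56, above the flange at 48.

Call:
drive_tool(
  moves=[
    [0,0.003,0.04,0,0,0,0.3],
    [0,0.003,0.08,0,0,0,0.3],
    [0,0.003,0.08,0,0,0,0.45],
    [0,0.003,0.08,0,0,0,0.55],
    [0,0.003,0.08,0,0,0,0.65],
    [0,0.003,0.08,0,0,0,0.75],
    [0,0.003,0.08,0,0,0,0.9],
    [0,0.003,0.08,0,0,0,0.9],
  ],
  newtons=30,
)

```text
t: 15.95
ee_pos: [593.5, -4.7, 38.7]
tool_rot: [2.501, -1.901, 0.002]
ft_force: [-0.3, 0.0, 1.0]
finger_gap: 22.7
```

```bash
python3 - <<'E'
from h import *
a=arm.capture("wrist");b=arm.capture("side")
cv2.imwrite("pics/d14.png",np.hstack([cv2.resize(a[100:400,160:480],(400,375)),cv2.resize(b[156:246,270:366],(400,375),interpolation=cv2.INTER_CUBIC)])[:,:800])
E
python3 go.py 593 -4.7 38 -1.30
```

```text
t 16.05 pos [593.5  -4.7  38.7] xdir -1.2999 zax [ 1.1e-03 -9.0e-04 -1.0e+00] gap 23.1 F [0.9 1.2 2. ] T [ 0.11  0.09 -0.01] j [ 0.52  0.43 -0.67  1.76  0.3   1.06 -1.56]
shift [-0.0013  0.0044  0.007 ] turn [-0.001  -0.0015  0.0001]
```

View pics/d14.png

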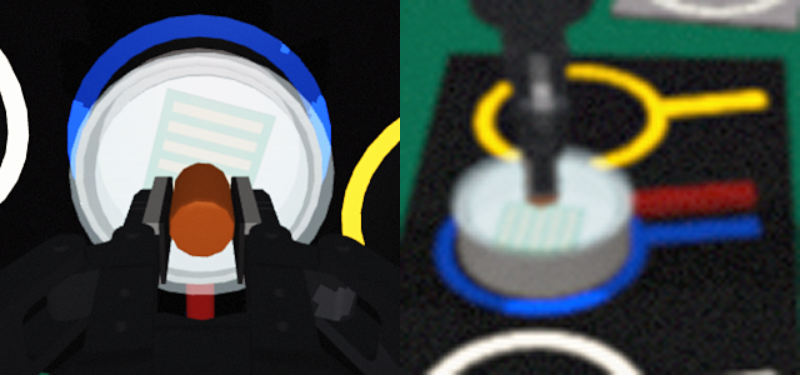

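Knob gripped (gap 23). I'll lift straight up, slowly at first.

Call:
drive_tool(
  moves=[
    [0,0,-0.02,0,0,0,0.9],
    [0,0,-0.05,0,0,0,0.9],
    [0,0,-0.09,0,0,0,0.9],
    [0,0,-0.15,0,0,0,0.9],
    [0,0,-0.25,0,0,0,0.9],
    [0,0,-0.4,0,0,0,0.9],
    [0,0,-0.55,0,0,0,0.9],
    [0,0,-0.65,0,0,0,0.9],
    [0,0,-0.7,0,0,0,0.9],
    [0,0,-0.7,0,0,0,0.9],
  ],
)

```text
t: 17.3
ee_pos: [593.5, -4.7, 109.0]
tool_rot: [-2.501, 1.901, -0.003]
ft_force: [-0.0, 0.2, -0.4]
finger_gap: 22.8
```

```bash
python3 - <<'E'
from h import *
s=arm.sense();P=arm.camera_params("wrist")
a=arm.capture("wrist");b=arm.capture("side");c=arm.capture("top")
cv2.imwrite("pics/w15.png",a)
cv2.imwrite("pics/d15.png",np.hstack([cv2.resize(c[140:240,280:380],(400,400),interpolation=cv2.INTER_CUBIC),cv2.resize(b[150:246,270:366],(400,400),interpolation=cv2.INTER_CUBIC)])[:,:800])
k=mask(a,"orange",(150,0,500,400));print(k.min(0),k.max(0))
T,_=cv2.Rodrigues(s["tool_rot"])
z=s["ee_pos"][2]-.7+46
for uv in((321.5,282),(321.5,280),(321.5,284)):
  print(uv,(T.T@(unproj(P,uv,z)[0]-s["ee_pos"])).round(1))
E
python3 go.py 525 -380 100 -1.30
```

```text
[296. 231.] [346. 304.]
(321.5, 282) [  0.6  -1.2 -45.3]
(321.5, 280) [  0.6  -2.2 -45.3]
(321.5, 284) [  0.6  -0.3 -45.3]
t 17.45 pos [592.9  -4.7 108.1] xdir -1.3 zax [-0.e+00 -8.e-04 -1.e+00] gap 22.9 F [ 0.3 -0.3 -1.8] T [0.02 0.02 0.01] j [ 0.54  0.35 -0.7   1.7   0.24  1.18 -1.52]
shift [3.4347 1.6587 0.084 ] turn [ 0.0003 -0.001   0.0001]
```

View pics/d15.png

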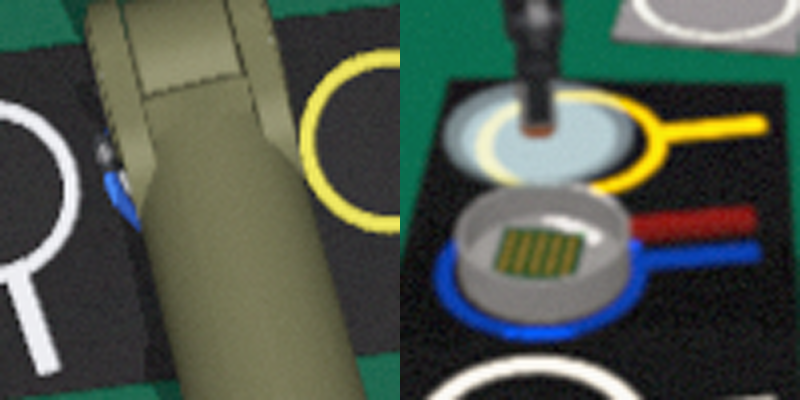

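View pics/w15.png

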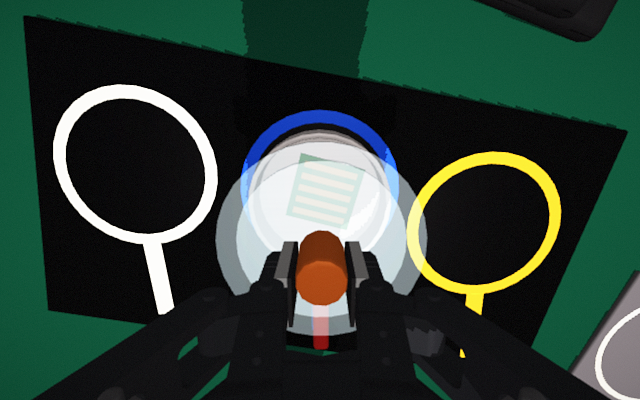

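Lid is off and level; the coupon is still in the dish, which has not moved. I'll carry the lid to the pad.

Call:
drive_tool(
  moves=[
    [0.15,0.07,0,0,0,0,0.9],
    [0.5,0.22,0,0,0,0,0.9],
    [1,0.45,0,0,0,0,0.9],
  ],
)

```text
t: 17.82
ee_pos: [576.0, -113.6, 108.0]
tool_rot: [2.504, -1.897, 0.0]
ft_force: [-0.1, -0.5, -0.6]
finger_gap: 23.1
```

Call:
drive_tool(
  moves=[
    [0.5,0.22,0,0,0,0,0.9],
    [1,0.45,0,0,0,0,0.9],
  ],
)

```text
t: 18.08
ee_pos: [558.5, -225.2, 107.8]
tool_rot: [2.502, -1.898, 0.0]
ft_force: [-0.2, 0.2, -1.0]
finger_gap: 23.0
```

Call:
drive_tool(
  moves=[
    [0.4,0.2,0,0,0,0,0.9],
    [0.8,0.4,0,0,0,0,0.9],
    [0.9,0.45,0,0,0,0,0.9],
    [0.9,0.45,0,0,0,0,0.9],
  ],
)

```text
t: 18.58
ee_pos: [538.4, -325.2, 107.3]
tool_rot: [2.5, -1.901, -0.001]
ft_force: [0.3, 0.6, -1.0]
finger_gap: 22.6
```

```bash
python3 - <<'E'
from h import *
P=arm.camera_params("wrist")
a=arm.capture("wrist")
cv2.imwrite("pics/w16.png",a)
print(proj(P,(519.2,-394,6)))
E
python3 go.py 518 -393.5 60 -1.30
```

```text
[[387.93592991 231.084676  ]]
t 18.62 pos [ 539.2 -323.2  107.6] xdir -1.298 zax [-9.e-04  3.e-04 -1.e+00] gap 22.8 F [ 0.9  0.1 -1.3] T [ 0.05 -0.03 -0.01] j [ 0.94  0.4  -0.55  1.61  0.22  1.19 -0.96]
shift [0.6197 0.3935 0.4755] turn [0.001  0.0006 0.0026]
```

View pics/w16.png

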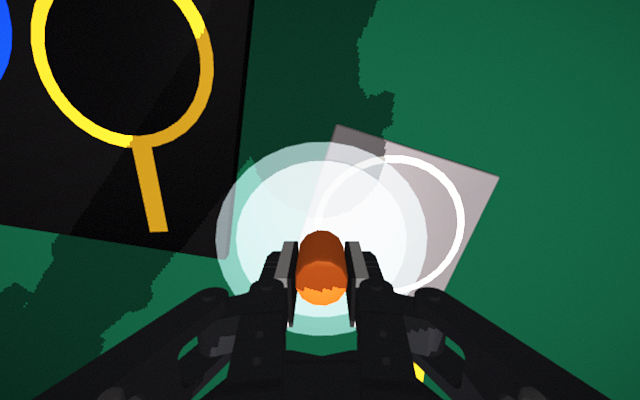

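Run:
```python
from h import *
P=arm.camera_params("wrist")
a,b=unproj(P,[(337,125),(499,178)],6)[:,:2];print(a,b,np.hypot(*(b-a)))
d=(b-a)/np.hypot(*(b-a));n=np.array([d[1],-d[0]]);
for s in(1,-1):print("centre",(a+b)/2+s*75*n)
img=cv2.imread("pics/w16.png");v,u=np.nonzero((img.min(2)>190));k=(u>425)&(u<470)&(v<300)
r=unproj(P,np.c_[u,v][k],6)[:,:2]
from scipy.optimize import least_squares
q=least_squares(lambda p:np.hypot(*(r-p[:2]).T)-p[2],[519,-394,67],loss="soft_l1");print(q.x,len(r))
```

```text
[ 598.05876217 -320.85147824] [ 592.86947267 -468.23038161] 147.4702338925168
centre [ 520.51056604 -391.90177555]
centre [ 670.4176688 -397.1800843]
[ 521.65558161 -390.88433346   65.77212843] 1158
```

Call:
drive_tool(
  moves=[
    [0.3,0.19,0.1,0,0,0,0.9],
    [0.55,0.35,0.3,0,0,0.002,0.9],
    [0.61,0.387,0.5,0,0,0.002,0.9],
    [0.61,0.387,0.6,0,0,0.002,0.9],
    [0.61,0.387,0.6,0,0,0.002,0.9],
    [0.61,0.387,0.6,0,0,0.002,0.9],
  ],
)

```text
t: 19.38
ee_pos: [519.6, -391.1, 48.2]
tool_rot: [-2.503, 1.898, -0.0]
ft_force: [-0.4, 0.0, -0.5]
finger_gap: 22.9
```

```bash
python3 - <<'E'
from h import *
P=arm.camera_params("wrist")
a=arm.capture("wrist");b=arm.capture("side")
cv2.imwrite("pics/w17.png",a)
cv2.imwrite("pics/s17c.png",cv2.resize(b[110:190,290:410],None,fx=5,fy=5,interpolation=cv2.INTER_CUBIC))
E
python3 go.py 518.8 -392.6 7.2 -1.30
```

```text
t 19.48 pos [ 519.5 -391.9   48.6] xdir -1.2983 zax [ 6.e-04 -5.e-04 -1.e+00] gap 23.1 F [ 0.7  0.6 -0.7] T [ 0.02 -0.02  0.01] j [ 1.    0.49 -0.51  1.61  0.26  1.11 -0.87]
shift [0.0049 0.0084 0.4137] turn [-0.0005 -0.0008  0.0022]
```

View pics/w17.png

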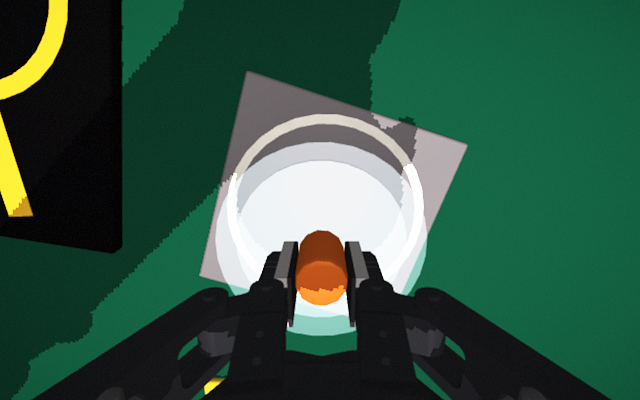

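View pics/s17c.png

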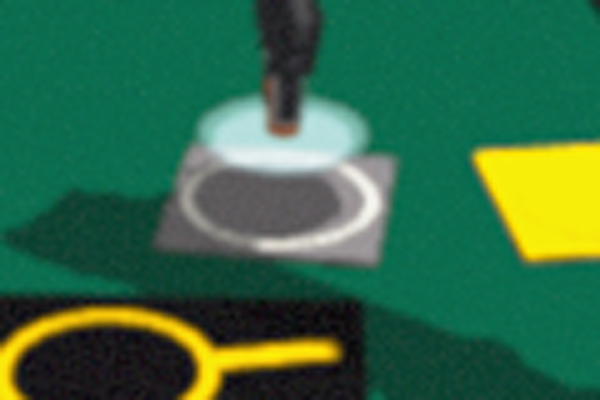

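Run:
```python
from h import *
P=arm.camera_params("wrist")
a,b,c=unproj(P,[(247,71),(467,145.5),(200,276)],6)[:,:2];print(a,b,c,np.hypot(*(b-a)),"centre by diag",(b+c)/2)
d=(b-a)/np.hypot(*(b-a));n=np.array([d[1],-d[0]]);print((a+b)/2+75*n)
e=unproj(P,[(235,190),(423,190),(327,115)],6)[:,:2];print("circle L,R,top",e)
```

```text
[ 597.29455965 -323.73777608] [ 591.48855524 -471.06819259] [ 449.45514865 -318.91923083] 147.444773779211 centre by diag [ 520.47185195 -394.99371171]
[ 519.44972699 -394.44967294]
circle L,R,top [[ 521.29080152 -331.16548723]
 [ 555.58340811 -454.21743869]
 [ 585.45008539 -377.85893285]]
```

Pad centre from this steadier view: (519.7,-394.3). I'll descend with that correction.

Call:
drive_tool(
  moves=[
    [0.018,0.015,0.1,0,0,0.002,0.9],
    [0.018,0.015,0.25,0,0,0.002,0.9],
    [0.018,0.015,0.35,0,0,0.002,0.9],
    [0.018,0.015,0.385,0,0,0.002,0.9],
    [0.018,0.015,0.385,0,0,0.002,0.9],
    [0.018,0.015,0.385,0,0,0.002,0.9],
  ],
)

```text
t: 20.23
ee_pos: [518.9, -394.2, 10.5]
tool_rot: [-2.501, 1.901, -0.002]
ft_force: [0.6, -0.1, -1.6]
finger_gap: 23.2
```

```bash
python3 go.py 518.5 -394 7 -1.30
```

```text
t 20.23 pos [ 518.9 -394.2   10.5] xdir -1.2999 zax [ 0.0013 -0.001  -1.    ] gap 23.2 F [ 0.6 -0.1 -1.6] T [-0.02  0.04  0.01] j [ 0.99  0.53 -0.49  1.64  0.28  1.04 -0.89]
shift [-0.0034  0.0031  0.035 ] turn [-0.0012 -0.0016  0.0002]
```

Call:
drive_tool(
  moves=[
    [-0.002,0.003,0.01,-0.001,-0.002,0,0.9],
    [-0.002,0.003,0.02,-0.001,-0.002,0,0.9],
    [-0.002,0.003,0.03,-0.001,-0.002,0,0.9],
    [-0.002,0.003,0.033,-0.001,-0.002,0,0.9],
    [-0.002,0.003,0.033,-0.001,-0.002,0,0.9],
  ],
)

```text
t: 20.85
ee_pos: [518.5, -394.1, 7.2]
tool_rot: [-2.501, 1.901, 0.0]
ft_force: [0.5, 0.9, -1.0]
finger_gap: 22.7
```

```bash
python3 go.py 518.5 -394 6.7 -1.30
```

```text
t 20.85 pos [ 518.5 -394.1    7.2] xdir -1.2998 zax [ 0.e+00  4.e-04 -1.e+00] gap 22.7 F [ 0.5  0.9 -1. ] T [-0.02 -0.04 -0.02] j [ 0.99  0.54 -0.49  1.64  0.28  1.04 -0.89]
shift [-0.0009  0.      0.0046] turn [-0.0002  0.0005  0.0003]
```

Still about -1 N, the lid's weight, so no contact yet. I'll keep lowering gently.

Call:
drive_tool(
  moves=[
    [0,0,0.003,0,0,0,0.9],
    [0,0,0.006,0,0,0,0.9],
    [0,0,0.008,0,0,0,0.9],
    [0,0,0.008,0,0,0,0.9],
  ],
)

```text
t: 21.35
ee_pos: [518.5, -394.0, 6.7]
tool_rot: [-2.501, 1.901, 0.0]
ft_force: [-1.9, 1.6, 1.9]
finger_gap: 23.1
```

```bash
python3 go.py 518.5 -394 6.7 -1.30;python3 go.py 518.5 -394 6.7 -1.30
python3 - <<'E'
from h import *
b=arm.capture("side")
cv2.imwrite("pics/s18c.png",cv2.resize(b[110:190,290:410],None,fx=5,fy=5,interpolation=cv2.INTER_CUBIC))
print(arm.sense()["ft_force"])
E
```

```text
t 21.35 pos [ 518.5 -394.     6.7] xdir -1.2998 zax [-0.e+00  4.e-04 -1.e+00] gap 23.1 F [-1.9  1.6  1.9] T [0.21 0.3  0.03] j [ 0.99  0.54 -0.49  1.64  0.28  1.04 -0.89]
shift [-0.0005  0.0003  0.0001] turn [-0.0001  0.0004  0.0002]
t 21.35 pos [ 518.5 -394.     6.7] xdir -1.2998 zax [-0.e+00  4.e-04 -1.e+00] gap 23.1 F [-1.9  1.6  1.9] T [0.21 0.3  0.03] j [ 0.99  0.54 -0.49  1.64  0.28  1.04 -0.89]
shift [-0.0005  0.0003  0.0001] turn [-0.0001  0.0004  0.0002]
[-1.83197231  1.42102912  2.94496293]
```

View pics/s18c.png

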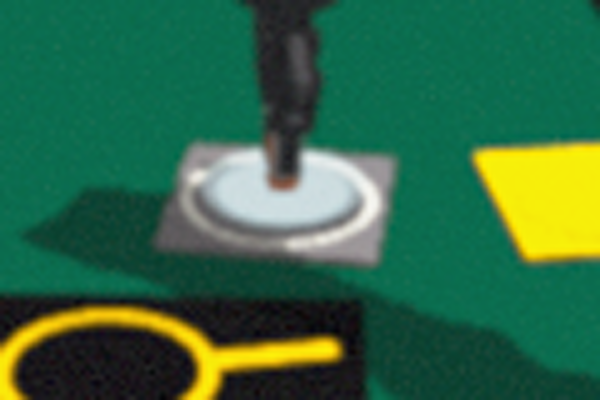

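Contact at TCP 6.7, as predicted. The lid lies inside the white circle at crop (280,190). I'll release and retreat upward.

Call:
drive_tool(
  moves=[
    [0,0,0,0,0,0,0.62],
    [0,0,0,0,0,0,0.5],
    [0,0,0,0,0,0,0.3],
    [0,0,0,0,0,0,0.2],
    [0,0,-0.2,0,0,0,0.2],
    [0,0,-0.6,0,0,0,0.2],
    [0,0,-1,0,0,0,0],
    [0,0,-1,0,0,0,0],
  ],
)

```text
t: 22.4
ee_pos: [521.5, -395.7, 112.7]
tool_rot: [2.501, -1.901, 0.014]
ft_force: [-0.3, -0.1, -0.3]
finger_gap: 85.3
```

Call:
drive_tool(
  moves=[
    [0,0.3,-0.3,0,0,0,0],
    [0,0.9,-0.6,0,0,0,0],
    [0,0.9,-0.6,0,0,0,0],
    [0,0.9,-0.6,0,0,0,0],
  ],
)

```text
t: 22.9
ee_pos: [434.3, -419.4, 172.4]
tool_rot: [-2.5, 1.902, -0.015]
ft_force: [0.1, -0.4, 0.5]
finger_gap: 85.3
```

```bash
python3 - <<'E'
from h import *
import m
P=arm.camera_params("wrist")
a=arm.capture("wrist");b=arm.capture("side");c=arm.capture("top")
cv2.imwrite("pics/w19.png",a);cv2.imwrite("pics/s19.png",b);cv2.imwrite("pics/t19.png",c)
cv2.imwrite("pics/t19c.png",cv2.resize(c[130:250,240:420],None,fx=4.4,fy=4.4,interpolation=cv2.INTER_CUBIC))
cv2.imwrite("pics/t19p.png",cv2.resize(c[165:235,425:495],None,fx=8,fy=8,interpolation=cv2.INTER_CUBIC))
m.measure(c,arm.camera_params("top"),(240,130,420,250))
k=mask(c,"orange",(420,150,500,240))
if len(k):print("knob on pad",unproj(arm.camera_params("top"),k.mean(0),52),k.mean(0))
k=mask(a,"orange",(0,0,640,400))
if len(k):print("knob wrist",unproj(P,k.mean(0),52),k.mean(0),k.min(0),k.max(0))
E
python3 go.py 520 -394 100 -1.3
```

```text
blue [595.1  -2.6] ang(-x dir as yaw) 0.228 stripe r 144.0 pt100 [497.7 -25.2]
red mid [500.6 -30.2] yaw 0.285 len 76.8 tip [464.7 -40.7] centre from tip [595.2  -2.5] grip [499.2 -30.6]
knob on pad [[ 517.84614352 -391.86689535   52.        ]] [461.975 199.675]
knob wrist [[ 518.3349508  -394.53860658   52.        ]] [317.57597173  88.00353357] [305.  75.] [330. 102.]
t 23.05 pos [ 435.5 -417.9  171.3] xdir -1.2972 zax [ 0.007  -0.0037 -1.    ] gap 85.5 F [ 0.7  0.5 -1.1] T [0.04 0.01 0.05] j [ 1.16  0.28 -0.52  1.62  0.14  1.28 -0.68]
shift [-0.0059 -0.874   0.7177] turn [-0.0073 -0.0069  0.0036]
```

View pics/t19c.png

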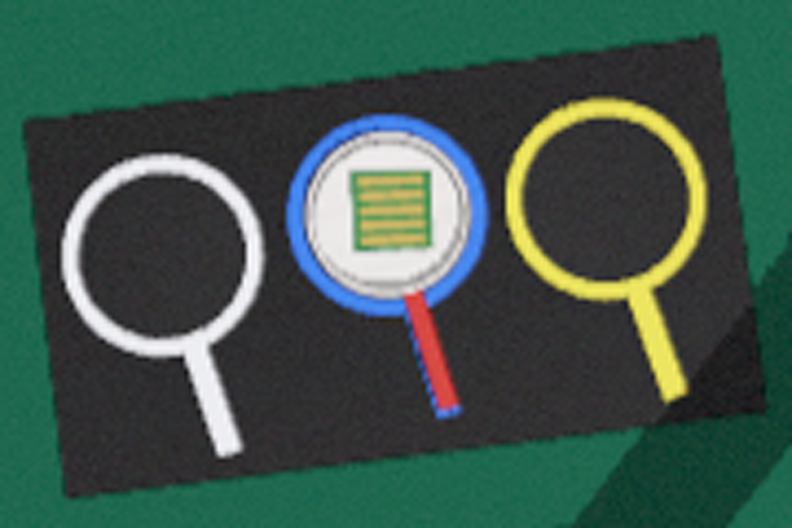

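View pics/w19.png

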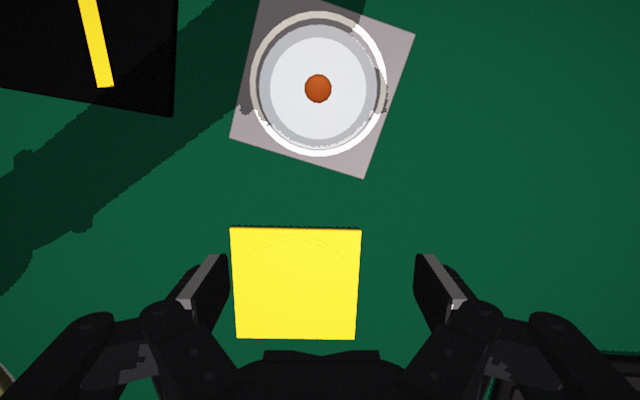

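View pics/t19p.png

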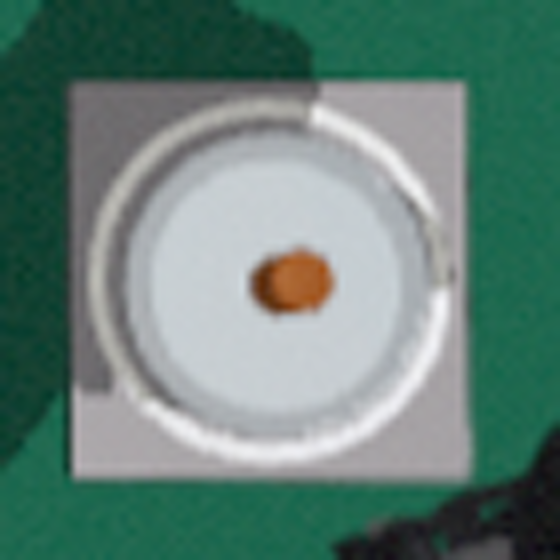

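View pics/s19.png

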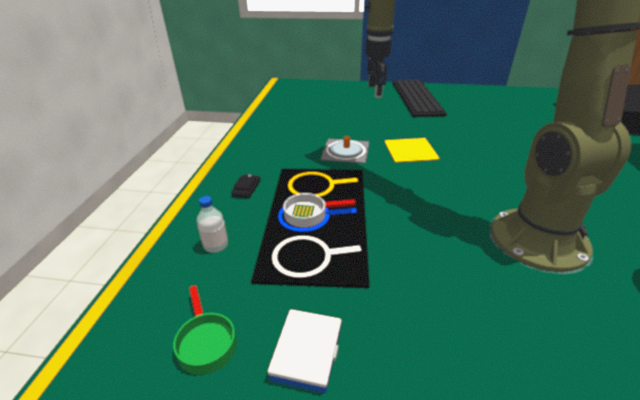

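Final views agree:
- **Dish:** in the blue ring with the coupon inside and the handle over the stripe.
- **Lid:** concentric in the white circle, knob up.
- **Bystanders:** unmoved.

Handing in.

```bash
python3 -c "
from plant import arm
print(arm.sign_off()); print(arm.sense()['t'])"
```

```text
the job is handed in; nothing more can be done
None
the job is handed in; nothing more can be done
```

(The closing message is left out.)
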